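# Finish the cell row, then ease the bay gate off its bent keeper and hold it ajar

### The arm

A 6-joint arm with a two-finger parallel gripper is mounted at the origin on the work surface. World frame = base frame: x ahead of the robot, y to its left, z up, the work surface at z = 0. Lengths are in m, angles in degrees, forces in N, time in s.
With the tool pointing down it reaches from about 0.25 to 0.775 m from the base axis. Payload 4 kg.
Tool frame: the origin (TCP) lies on the centre line of the jaws, within the pads' length; the fingertips stand ahead of it and the grasp point (between the pads) lies 2 mm behind it (env.tip_extent is the z of the fingertips in the tool frame, in m); z points along the fingers, y is the line along which they close (so a half turn about z gives the same grasp; the last joint's range is limited). The gripper opens to 94 mm and grips with 3 to 60 N. Pads are 16 mm wide; open, the fingers measure 119 mm over their backs; the gripper's body (75 mm by 177 mm) begins 78 mm behind the grasp point.
Start: joints at [67.89, 4.996, 78.535, -0, 96.463, -5.907], TCP at [0.153, 0.528, 0.223] pointing down, gripper open.
Joint ranges: [-177.83, 177.83], [-43.37, 116.18], [15.69, 146.23], [-61.86, 241.86], [9.47, 152.12], [-147.06, 147.06]. Speed limits (degrees/s): [159.86, 159.86, 180, 180, 180, 180].

### API

Orientations are given as [roll, pitch, yaw] about the fixed x, y, z axes, in that order (R = Rz(yaw) Ry(pitch) Rx(roll)).
In Python, from workcell import env gives the robot as it stands.
- The arm moves only by the shell command python3 shift.py 'ROWS' [FORCE]. ROWS is a JSON list of rows, 1 to 5 of them, each an object with the fields jaw (the finger opening in m), x, y, z (the shift in cm), wx, wy, wz (a rotation vector in units of 2 degrees); a field left out counts as zero (the opening has to be given); each row is the pose to reach, as a shift and turn from the pose commanded when the command began, along the tool's axes at that moment; what a row does not reach only later rows make up. A row lasts 1/10 s, in which the tool goes at most 0.05 m and 8.59 degrees, less where a joint would pass 70% of its speed; a pose out of reach is approached as far as the arm can. The fingers move at their own pace and stop on an object; FORCE is the grip in N (left out, the last holds). Time passes only in rows, so rows that do not move let the fingers close. It prints the time, the measured TCP pose, the force, the opening and the grip force at its end. Input that does not fit is refused with a message, and nothing moves.
- env.get_state(): the state, without advancing time (a new reading comes with each control period).
- env.capture(name): name is "side" or "top"; returns the picture (480x640x3 uint8, red, green, blue); there is no depth.
- env.camera_info(name): a dict with "fx", "fy", "cx", "cy" (pixels), "origin" and "orientation" of the camera in the world. Camera axes: x right, y down, z forward; pixel columns grow to the right and rows downward; lengths in m; the calibration is good to about 2 mm. A picture is of the moment at which its call begins. camera_info takes no time and is no camera call.
- env.close_job(): hands the job in; it is judged then, once.
The state is a dict: "clock": time; "joints": joint angles; "joint_vel": joint speeds; "joint_torque": joint torques, N m; "tcp_pos": TCP position; "orientation": TCP orientation; "wrist_force": force on the tool from outside, world axes, zero at the start; "torque": the same for the moment, N m; "opening": finger opening in m; "gripper_force": force on a finger pad.
Only numpy, scipy, OpenCV 4.12 (cv2) and the standard library are available. Lean on these libraries where they do the work, as an engineer would, in place of code of your own. Each camera call takes 0.05 s, during which the arm holds its last target. There are 200 camera calls.

### The job

Stand the two loose battery cells upright on the low staging shelf so that they carry on the row already there: side by side broad face to broad face, ends in line, gaps of about a centimetre or less, without shifting the two cells that stand there. Then open the guarded bay for a colleague: with the gate still shut, lift the sagging barrel bolt over the bent keeper as you pull it all the way back, swing the gate about 25 degrees open towards the robot, and finish there still holding it, because its spring would close it. Leave the meter, the screwdriver and the jar alone.

Things in the scene. Friction and masses are not known exactly. Their poses are not given: they have to be found in the camera images.
- cell_a: loose aluminium prismatic cell, upright block 60 long (own x) x 36 thick (own y) x 84 high, 0.3 to 0.6 kg, with two stub terminals standing 6 above its black top; origin at the centre of its underside; stands on the work surface; interchangeable with cell_b
- cell_b: the other loose aluminium prismatic cell, upright block 60 long (own x) x 36 thick (own y) x 84 high, 0.3 to 0.6 kg, with two stub terminals standing 6 above its black top; origin at the centre of its underside; stands on the work surface
- row_cell_inner: already on the shelf: aluminium prismatic cell, upright block 60 long (own x) x 36 thick (own y) x 84 high, 0.3 to 0.6 kg, with two stub terminals standing 6 above its black top; origin at the centre of its underside. The row runs along its own y; the free places are on its own +y side (one at about 40 to 45 mm between centres, the next at about twice that)
- row_cell_outer: already on the shelf, beside row_cell_inner on its -y side, at the end of the row: aluminium prismatic cell, upright block 60 long (own x) x 36 thick (own y) x 84 high, 0.3 to 0.6 kg, with two stub terminals standing 6 above its black top; origin at the centre of its underside
- shelf: fixed low plywood shelf, 160 deep (own x) x 230 long (own y), flat top 40 above the work surface; origin at the centre of its underside on the work surface
- bay: fixed green wire-panelled bay on the work surface, 350 wide (own y), 240 deep (own +x, away from the robot), 130 high. Origin on the work surface under the shut gate, nearly midway between the gate posts; own -x points roughly to the robot; the shut gate lies along own y. Hinge at own +y, keeper post at own -y
- gate_hinge (a point): point on the vertical hinge axis of the gate, 150 above the work surface (in the bay's frame x 0, y +130)
- gate (a joint): angle of the gate, rad: 0 shut, grows as its free edge swings to the bay's own -x (towards the robot; clockwise seen from above) up to 1.2. A closer spring pulls it shut with 0.5 N m plus 1.0 N m per rad (about 5 N at the bolt handle at 25 degrees)
- gate_leaf: the gate: green frame 20 thick, 240 wide, top at 120 above the work surface, with wire infill, and the barrel bolt on its top rail. Origin on the hinge axis at the work surface; the leaf runs along own -y from 9 to 262, and its free stile is the last 22 mm
- bolt (a joint): draw of the barrel bolt along itself, m: 0 home in the keeper, grows towards the hinge to 0.055 fully drawn; the head is out of the keeper and the gate free from 0.040. Starts within 4 mm of home; friction about 1.5 N, stays where left. Steel rod 10 across, its round end head in the keeper 32 across and 18 long
- bolt_lift (a joint): tilt of the bolt in its worn barrel, rad: 0 = sagged 4 degrees (0.07) below level towards the keeper, where it falls by its weight (2 to 3 N at the handle); 0.16 = lifted as far as it goes. To get the head over the keeper's lip it must be 0.08 or more while bolt goes from 0.004 to 0.035; after that it may sag again
- bolt_pivot (a point): point in the barrel on the gate's top rail about which the bolt tilts, 150 above the work surface; the handle is 105 from it towards the keeper when home, less bolt when drawn (so 0.08 rad of bolt_lift raises the handle 8.4 mm, 0.16 rad 17 mm)
- bolt_handle: upright flat steel tab on the bolt, the thing to hold: 12 thick (own x, square to the gate), 18 wide (along the bolt), 52 tall; origin at its middle, 26 above the rod's centre line, about 168 above the work surface. Own y points along the bolt to the hinge side, the way to pull. Held across its 12 mm from above, it turns between the pads as the bolt tilts. 48 clear height below its middle
- keeper: fixed bent steel keeper on the post at the gate's free edge (own y -142 to -185), open on top: two cheeks 36 apart up to 168 above the work surface, and on the gate side a lip up to 133 that curls away from the gate. The bolt's head has dropped behind it, 10 below the lip's top, 4 to 8 beyond it; pulled without lifting it hooks and jams. Origin and axes as bay
- meter: bystander: black hand meter, 140 x 75 x 32, lying on the work surface; origin at the centre of its underside
- screwdriver: bystander: screwdriver lying on the work surface along own x, about 200 long
- nut_jar: bystander: white jar, 56 across, 70 high, standing beside the bay; origin at the centre of its underside

How it is judged:
By the outcome, as a careful person would: the job done as asked, in the order asked, and still so for the second after the job is handed in, while the arm keeps its last pose, push and grip.
It also fails if it takes over 64 s, if anything falls off the work surface, if the arm or the gripper's body presses on something with over 40 N, if the wrist force passes 120 N, or if a joint passes its speed limit or range.

## Working session

There is one attempt and no reset: what is moved stays moved. The work goes in short steps, Python scripts to look and compute and a shell command to move; the robot and the scene stay as the last step left them, time stands still between calls to the robot, and variables do not carry over. Pictures are saved under pics/ and viewed, at most 10 in all, crops included, and the job is handed in when it is done.

```bash
ls; mkdir -p pics
python3 - <<'E'
from workcell import env
import cv2
for n in("top","side"):
    cv2.imwrite(f"pics/{n}0.png",env.capture(n)[:,:,::-1]); print(n,env.camera_info(n))
print(env.get_state(), env.tip_extent)
E
```

```text
pics
shift.py
workcell.py
top {'fx': 471.89065762477236, 'fy': 471.89065762477236, 'cx': 323.6183119313728, 'cy': 235.7353247872117, 'origin': array([ 0.36235429, -0.0184553 ,  1.11040318]), 'orientation': array([-1.69941762e+02, -2.85536526e-02, -9.16013964e+01])}
side {'fx': 607.3710378165406, 'fy': 607.3710378165406, 'cx': 314.1477991260763, 'cy': 234.95509765153784, 'origin': array([-0.10374726, -0.80769304,  1.31498082]), 'orientation': array([-140.52486676,    0.54161662,  -39.80426005])}
{'clock': 0.1, 'joints': array([ 6.78895009e+01,  5.03538037e+00,  7.86133429e+01, -1.67414664e-03,
        9.64637409e+01, -5.90748552e+00]), 'joint_vel': array([ 0.026026  , -0.0327218 , -0.16809636, -0.00133805,  0.11258661,
       -0.08002886]), 'joint_torque': array([ 2.64811475e-03, -3.41252911e+01, -3.03301549e+01,  7.19695073e-02,
        3.04151117e-02, -8.96721349e-05]), 'tcp_pos': array([0.1533183 , 0.52772763, 0.22144065]), 'orientation': array([-1.79887962e+02, -9.92004860e-03,  1.63796790e+02]), 'wrist_force': array([ 0.05456213, -0.01955498, -0.16608078]), 'torque': array([ 0.02070564, -0.02088769, -0.00932395]), 'gripper_force': 0.0, 'opening': 0.09395254331713074} 0.017
```

View pics/top0.png

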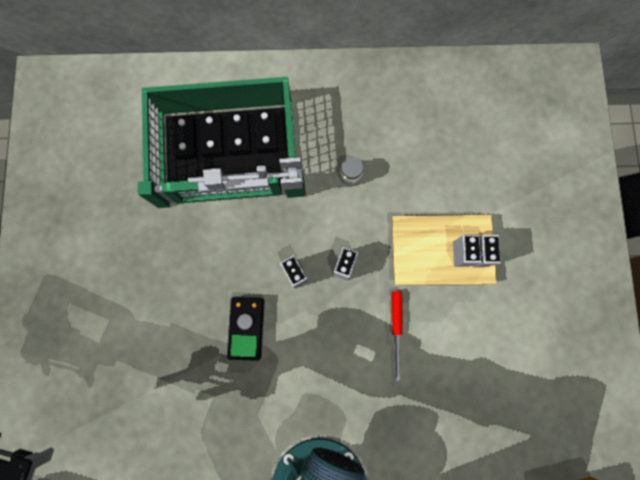

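View pics/side0.png

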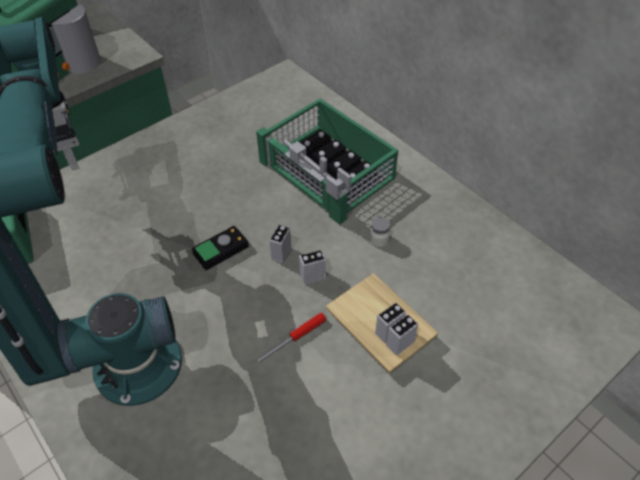

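The pictures show the loose cells at about (292,270) and (346,262) in the top view. The shelf is at the right with its row at (472,248) and (491,248), and the bay is upper left with the bolt at about (260,172). Next I'll enlarge crops.

```bash
cat > h.py <<'E'
import numpy as np,cv2
from scipy.spatial.transform import Rotation as R
from workcell import env
def cam(n):
    c=env.camera_info(n); return c,R.from_euler('xyz',c['orientation'],degrees=True).as_matrix()
def p2w(n,u,v,z):
    c,M=cam(n); d=M@np.array([(u-c['cx'])/c['fx'],(v-c['cy'])/c['fy'],1]); o=c['origin']
    return o+d*(z-o[2])/d[2]
def w2p(n,p):
    c,M=cam(n); q=M.T@(np.array(p)-c['origin']); return np.array([c['cx']+c['fx']*q[0]/q[2],c['cy']+c['fy']*q[1]/q[2]])
def tri(a,b):
    A=[];B=[]
    for n,(u,v) in (("top",a),("side",b)):
        c,M=cam(n); d=M@np.array([(u-c['cx'])/c['fx'],(v-c['cy'])/c['fy'],1]); d/=np.linalg.norm(d)
        P=np.eye(3)-np.outer(d,d); A.append(P);B.append(P@c['origin'])
    return np.linalg.lstsq(np.vstack(A),np.hstack(B),rcond=None)[0]
def crop(im,x,y,w,h,s):
    c=cv2.resize(im[y:y+h,x:x+w],None,fx=s,fy=s,interpolation=cv2.INTER_CUBIC)
    for i in range(0,w,10):
        L=8 if i%50 else 16
        cv2.line(c,(i*s,0),(i*s,L),(0,0,255),1)
    for i in range(0,h,10): cv2.line(c,(0,i*s),(8,i*s),(0,0,255),1)
    return c
def delta(pos,yaw=None,rpy=None):
    "shift & rotvec in tool axes from measured pose to pos/orientation"
    s=env.get_state(); T=R.from_euler('xyz',s['orientation'],degrees=True)
    G=R.from_euler('xyz',rpy if rpy is not None else [180,0,yaw],degrees=True)
    return np.round(T.inv().apply(np.array(pos)-s['tcp_pos']),4),np.round((T.inv()*G).as_rotvec(degrees=True),2)
E
python3 - <<'E'
import cv2,numpy as np
from h import crop
t=cv2.imread("pics/top0.png");s=cv2.imread("pics/side0.png")
a=crop(t,270,235,100,60,8); cv2.imwrite("pics/a.png",np.vstack([crop(t,270,240,100,50,8)[:,:800], np.hstack([crop(t,450,228,56,44,8)[:200*2][:198],])[:, :448] if 0 else cv2.copyMakeBorder(crop(t,450,228,66,25,8)[:200],0,0,0,800-528,cv2.BORDER_CONSTANT)]))
cv2.imwrite("pics/b.png",crop(t,155,155,160,55,5))
cv2.imwrite("pics/c.png",crop(s,275,130,90,90,6))
E
```

```text
(no output)
```

View pics/a.png

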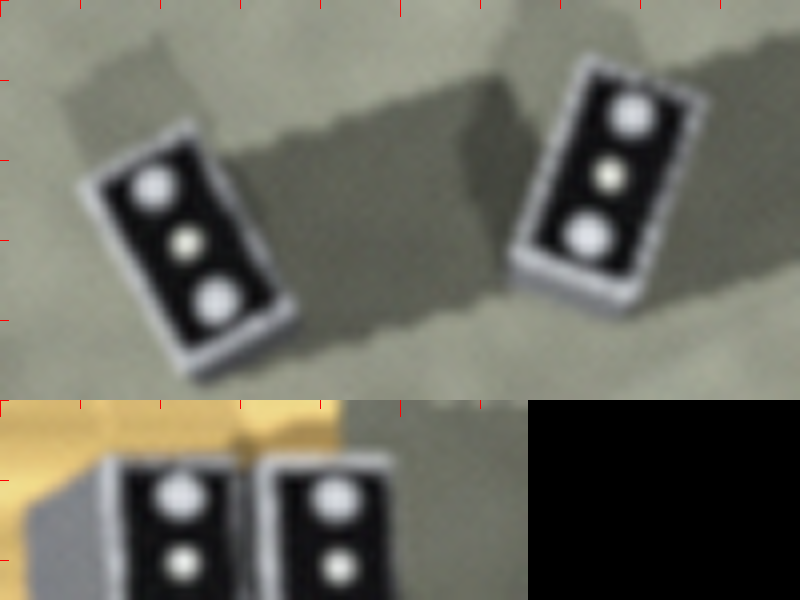

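View pics/b.png

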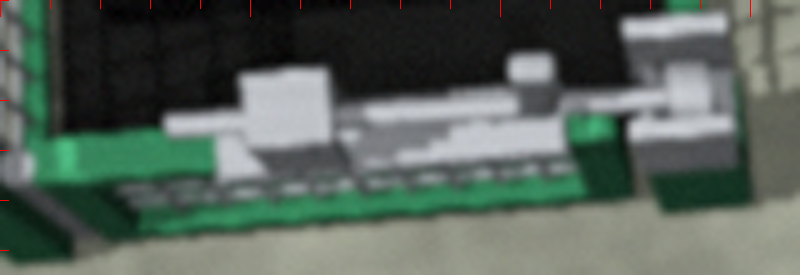

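View pics/c.png

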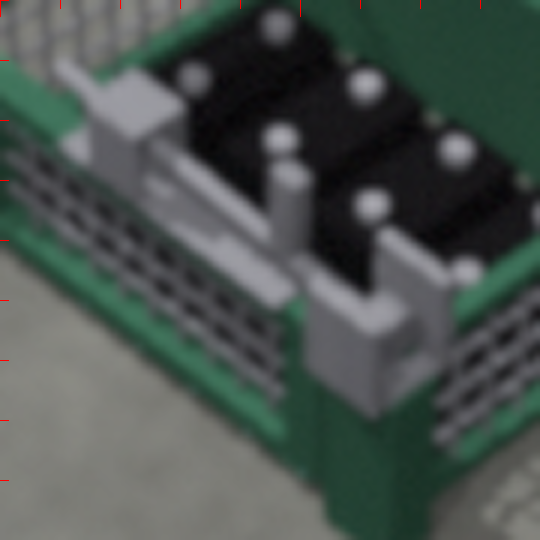

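Crop a shows the terminal pairs: left cell (288.7,263.1) and (296.4,277.2), right cell (348.7,253.9) and (342.9,269.1). Row cell upper terminals are at (472,239.6) and (491.6,239.8). Crops b and c put the handle top at (260.6,168) in the top view and (322.9,158.4) in the side view. The keeper cheeks are at b (675,25) and (680,127).

Run:
```python
from h import *
t=cv2.imread("pics/top0.png",0).astype(float)
def cen(u,v,r=3):
    for _ in range(3):
        x0,y0=int(round(u)),int(round(v)); w=t[y0-r:y0+r+1,x0-r:x0+r+1]; w=np.clip(w-110,0,None)
        Y,X=np.mgrid[y0-r:y0+r+1,x0-r:x0+r+1]; u,v=(w*X).sum()/w.sum(),(w*Y).sum()/w.sum()
    return u,v
for nm,a,b,z in (("L",(288.7,263.1),(296.4,277.2),.09),("R",(348.7,253.9),(342.9,269.1),.09),("in",(472,239.6),(472.5,256.3),.13),("out",(491.6,239.8),(492,256.5),.13)):
    ca,cb=cen(*a),cen(*b); A,B=p2w("top",*ca,z),p2w("top",*cb,z); d=A-B
    print(nm,np.round(ca,1),np.round(cb,1),np.round((A+B)/2,4),"len",round(np.linalg.norm(d),4),"yaw",round(np.degrees(np.arctan2(d[1],d[0])),1))
print("handle tri",tri((260.6,168),(322.9,158.4)),p2w("top",260.6,168,.194))
f=lambda x,y:(155+(x+.5)/5-.5,155+(y+.5)/5-.5)
for x,y in((622,25),(727,17),(630,128),(735,122)): print("cheek",p2w("top",*f(x,y),.168).round(4))
for x,y in ((242,75),(330,70)): print("barrel",p2w("top",*f(x,y),.165).round(4))
print("rail front-bottom",[p2w("top",*f(x,y),.0).round(4) for x,y in((135,238),(585,205))])
# shelf corners z .04
for u,v in((392,214),(494,214),(393,285),(497,284)): print("shelf",p2w("top",u,v,.04).round(4))
```

```text
L [288.7 262.8] [296.7 277.3] [0.4697 0.0452 0.09  ] len 0.0361 yaw 27.8
R [348.6 253.8] [343. 269.] [ 0.4853 -0.0707  0.09  ] len 0.0356 yaw -21.9
in [472.1 239.3] [472.9 256.2] [ 0.5018 -0.3358  0.13  ] len 0.0359 yaw -1.9
out [491.5 239.8] [492.7 256.7] [ 0.4997 -0.3768  0.13  ] len 0.0359 yaw -1.3
handle tri [0.66947647 0.10065434 0.18901702] [0.66753796 0.10013471 0.194     ]
cheek [0.6934 0.065  0.168 ]
cheek [0.6957 0.0211 0.168 ]
cheek [0.6487 0.0622 0.168 ]
cheek [0.6501 0.0187 0.168 ]
barrel [0.6771 0.224  0.165 ]
barrel [0.6782 0.1873 0.165 ]
rail front-bottom [array([0.6512, 0.3167, 0.    ]), array([0.6616, 0.0989, 0.    ])]
shelf [ 0.599  -0.1845  0.04  ]
shelf [ 0.5924 -0.4214  0.04  ]
shelf [ 0.4346 -0.178   0.04  ]
shelf [ 0.4303 -0.4134  0.04  ]
```

```bash
python3 -c "
from h import *
print(delta([.4853,-.0707,.19],68.1))"
```

```text
(array([-0.4858, -0.482 ,  0.0323]), array([-9.00e-02,  9.00e-02,  9.57e+01]))
```
Rotate about tool z (down) +95.7. Do intermediate target rows: 5 identical rows.

Careful with the scale: shifts go in cm and turns go in units of 2 degrees. That gives: -0.486 m is -48.6, -0.482 m is -48.2, 95.7 degrees is 47.85.

```bash
python3 shift.py '[{"jaw": 0.094,"x": -48.6,"y": -48.2,"z": 3,"wz": 47.85},{"jaw": 0.094,"x": -48.6,"y": -48.2,"z": 3,"wz": 47.85},{"jaw": 0.094,"x": -48.6,"y": -48.2,"z": 3,"wz": 47.85},{"jaw": 0.094,"x": -48.6,"y": -48.2,"z": 3,"wz": 47.85},{"jaw": 0.094,"x": -48.6,"y": -48.2,"z": 3,"wz": 47.85}]' 25; python3 -c "
from h import *
print(delta([.4853,-.0707,.19],68.1))"
```

```text
clock: 0.6
tcp_pos: [0.2749, 0.3079, 0.211]
orientation: [-180.0, 0.0, 120.5]
wrist_force: [0.2, 0.6, 0.5]
opening: 0.0941
gripper_force: 0.0
(array([-0.433 , -0.0111,  0.0211]), array([-1.000e-02,  2.000e-02,  5.242e+01]))
```

Scaled: -0.433 m is -43.3, 0.021 m is 2.1, 52.4 degrees is 26.2.

```bash
python3 shift.py '[{"jaw": 0.094,"x": -43.3,"y": -1.1,"z": 2.1,"wz": 26.2},{"jaw": 0.094,"x": -43.3,"y": -1.1,"z": 2.1,"wz": 26.2},{"jaw": 0.094,"x": -43.3,"y": -1.1,"z": 2.1,"wz": 26.2},{"jaw": 0.094,"x": -43.3,"y": -1.1,"z": 2.1,"wz": 26.2},{"jaw": 0.094,"x": -43.3,"y": -1.1,"z": 2.1,"wz": 26.2}]'; python3 -c "
from h import *
print(delta([.4853,-.0707,.19],68.1))"
```

```text
clock: 1.1
tcp_pos: [0.3974, 0.0902, 0.1991]
orientation: [180.0, -0.0, 77.5]
wrist_force: [1.2, 0.3, 0.0]
opening: 0.0942
gripper_force: 0.0
(array([-0.1381,  0.1206,  0.0091]), array([ 0.  , -0.02,  9.39]))
```

Scaled: -0.138 m is -13.8, 0.121 m is 12.1, 9.4 degrees is 4.7.

```bash
python3 shift.py '[{"jaw": 0.094,"x": -13.8,"y": 12.1,"z": 0.9,"wz": 4.7},{"jaw": 0.094,"x": -13.8,"y": 12.1,"z": 0.9,"wz": 4.7},{"jaw": 0.094,"x": -13.8,"y": 12.1,"z": 0.9,"wz": 4.7},{"jaw": 0.094,"x": -13.8,"y": 12.1,"z": 0.9,"wz": 4.7},{"jaw": 0.094,"x": -13.8,"y": 12.1,"z": 0.9,"wz": 4.7}]'; python3 shift.py '[{"jaw": 0.094},{"jaw": 0.094}]';  python3 -c "
from h import *
print(delta([.4853,-.0707,.058],68.1))"
```

```text
clock: 1.6
tcp_pos: [0.4871, -0.0717, 0.1888]
orientation: [-179.9, 0.1, 68.1]
wrist_force: [0.2, 0.3, -0.8]
opening: 0.0941
gripper_force: 0.0
clock: 1.8
tcp_pos: [0.4859, -0.0672, 0.1902]
orientation: [-180.0, -0.0, 68.5]
wrist_force: [-0.7, -0.5, -0.1]
opening: 0.0939
gripper_force: 0.0
(array([-0.0035,  0.0008,  0.1322]), array([-0.05, -0.03,  0.41]))
```

Scaled: 0.132 m is 13.2, 0.11 m is 11, 0.4 degrees is 0.2.

```bash
python3 shift.py '[{"jaw": 0.094,"x": -0.35,"y": 0.08,"z": 4,"wz": 0.2},{"jaw": 0.094,"x": -0.35,"y": 0.08,"z": 8,"wz": 0.2},{"jaw": 0.094,"x": -0.35,"y": 0.08,"z": 11,"wz": 0.2},{"jaw": 0.094,"x": -0.35,"y": 0.08,"z": 13.2,"wz": 0.2},{"jaw": 0.094,"x": -0.35,"y": 0.08,"z": 13.2,"wz": 0.2}]'; python3 shift.py '[{"jaw": 0.094},{"jaw": 0.055},{"jaw": 0.055},{"jaw": 0.055},{"jaw": 0.055}]' 25;python3 shift.py '[{"jaw": 0.055},{"jaw": 0.055},{"jaw": 0.055}]' 25
```

```text
clock: 2.3
tcp_pos: [0.4826, -0.0695, 0.0551]
orientation: [-179.6, 0.0, 68.2]
wrist_force: [-0.4, 0.3, 0.2]
opening: 0.0942
gripper_force: 0.0
clock: 2.8
tcp_pos: [0.4864, -0.0719, 0.0592]
orientation: [179.9, -0.0, 68.1]
wrist_force: [0.4, -0.4, 0.3]
opening: 0.0655
gripper_force: 0.0
clock: 3.1
tcp_pos: [0.4859, -0.0717, 0.0589]
orientation: [-180.0, -0.0, 68.0]
wrist_force: [-1.4, 1.2, 4.0]
opening: 0.06
gripper_force: 25.0
```

```bash
python3 shift.py '[{"jaw": 0.055,"z": -2},{"jaw": 0.055,"z": -6},{"jaw": 0.055,"z": -10},{"jaw": 0.055,"z": -11},{"jaw": 0.055,"z": -11}]'; python3 -c "
from h import *
print(delta([.504,-.2928,.165],88.1))"
```

```text
clock: 3.6
tcp_pos: [0.4867, -0.0721, 0.1692]
orientation: [179.8, -0.0, 68.0]
wrist_force: [-0.3, -0.2, -4.6]
opening: 0.0601
gripper_force: 25.0
(array([-0.1983,  0.0985,  0.0044]), array([ 1.700e-01,  1.000e-02, -2.005e+01]))
```

Scaled: -0.198 m is -19.8, -0.16 m is -16, -20 degrees is -10.

```bash
python3 shift.py '[{"jaw": 0.055,"x": -4,"y": 2,"wz": -2},{"jaw": 0.055,"x": -8,"y": 4,"wz": -4},{"jaw": 0.055,"x": -12,"y": 6,"wz": -6},{"jaw": 0.055,"x": -16,"y": 8,"wz": -8},{"jaw": 0.055,"x": -19.8,"y": 9.85,"z": 0.2,"wz": -10}]'; python3 shift.py '[{"jaw": 0.055},{"jaw": 0.055},{"jaw": 0.055},{"jaw": 0.055}]'; python3 -c "
from h import *
print(delta([.504,-.2928,.165],88.1))
t=env.capture('top'); cv2.imwrite('pics/d.png',crop(t[:,:,::-1],430,205,80,60,10))"
```

```text
clock: 4.1
tcp_pos: [0.5019, -0.2933, 0.1621]
orientation: [-179.7, -0.2, 88.2]
wrist_force: [1.0, 0.7, -3.2]
opening: 0.06
gripper_force: 25.0
clock: 4.5
tcp_pos: [0.5031, -0.2906, 0.1654]
orientation: [-179.9, -0.1, 88.1]
wrist_force: [0.4, -0.3, -3.4]
opening: 0.0598
gripper_force: 25.0
(array([-0.0022,  0.001 ,  0.0004]), array([-0.07, -0.08,  0.04]))
```

View pics/d.png

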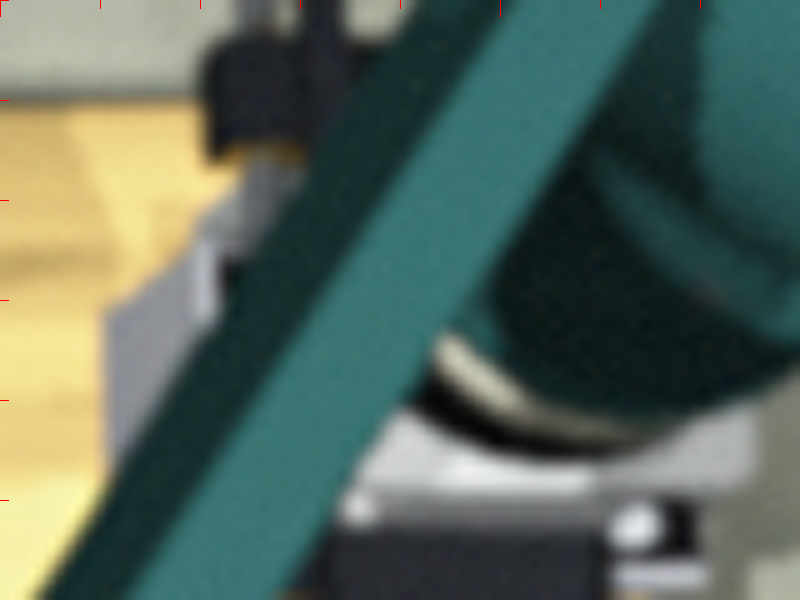

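The arm hides the row in crop d, but the held cell's end shows clear of it at left, around crop (160,350). I'll descend on the numbers.

Scaled: -0.0022 m is -0.22, 0.064 m is 6.4.

```bash
python3 shift.py '[{"jaw": 0.055,"x": -0.22,"y": 0.1,"z": 2},{"jaw": 0.055,"x": -0.22,"y": 0.1,"z": 4},{"jaw": 0.055,"x": -0.22,"y": 0.1,"z": 5.5},{"jaw": 0.055,"x": -0.22,"y": 0.1,"z": 6.1},{"jaw": 0.055,"x": -0.22,"y": 0.1,"z": 6.4}]';python3 shift.py '[{"jaw": 0.055},{"jaw": 0.055,"z": 0.1},{"jaw": 0.055,"z": 0.2},{"jaw": 0.055,"z": 0.2}]'; python3 -c "
from h import *
print(delta([.504,-.2928,.099],88.1))"
```

```text
clock: 5.05
tcp_pos: [0.504, -0.2938, 0.1018]
orientation: [-180.0, -0.0, 88.1]
wrist_force: [0.1, 0.9, -3.4]
opening: 0.0601
gripper_force: 25.0
clock: 5.45
tcp_pos: [0.5044, -0.2946, 0.1009]
orientation: [180.0, 0.0, 88.0]
wrist_force: [-0.2, 0.5, -3.7]
opening: 0.0594
gripper_force: 25.0
(array([ 0.0018, -0.0004,  0.0019]), array([ 0.04,  0.03, -0.05]))
```

Scaled: 0.002 m is 0.2, 0.001 m is 0.1.

```bash
python3 shift.py '[{"jaw": 0.055,"x": 0.1,"z": 0.1},{"jaw": 0.055,"x": 0.1,"z": 0.2},{"jaw": 0.055,"x": 0.1,"z": 0.2}]';python3 shift.py '[{"jaw": 0.055,"z": 0.05},{"jaw": 0.055,"z": 0.1},{"jaw": 0.055,"z": 0.1}]'
```

```text
clock: 5.75
tcp_pos: [0.5044, -0.2935, 0.0989]
orientation: [180.0, 0.0, 88.1]
wrist_force: [0.1, 0.1, -1.4]
opening: 0.0599
gripper_force: 25.0
clock: 6.05
tcp_pos: [0.5044, -0.2935, 0.0989]
orientation: [179.9, 0.0, 88.1]
wrist_force: [-0.5, 1.6, 5.4]
opening: 0.0599
gripper_force: 25.0
```

Contact made. Opening and retreating, then going to the left cell.

Scaled: -0.1 m is -10, -0.08 m is -8.

```bash
python3 shift.py '[{"jaw": 0.094},{"jaw": 0.094},{"jaw": 0.094},{"jaw": 0.094},{"jaw": 0.094}]';python3 shift.py '[{"jaw": 0.094,"z": -4},{"jaw": 0.094,"z": -8},{"jaw": 0.094,"z": -10},{"jaw": 0.094,"z": -10}]'; python3 -c "
from h import *
print(delta([.4702,.0448,.19],117.8))"
```

```text
clock: 6.55
tcp_pos: [0.5041, -0.2934, 0.0971]
orientation: [-180.0, -0.0, 88.1]
wrist_force: [-0.7, 0.9, -0.2]
opening: 0.0935
gripper_force: 0.0
clock: 6.95
tcp_pos: [0.5059, -0.2947, 0.202]
orientation: [179.6, 0.3, 88.1]
wrist_force: [0.9, 0.1, 0.4]
opening: 0.0939
gripper_force: 0.0
(array([ 0.3381, -0.0473,  0.01  ]), array([  0.34,   0.38, -29.75]))
```

Scaled: 0.25 m is 25, 0.2 m is 20, -22 degrees is -11.

```bash
python3 shift.py '[{"jaw": 0.094,"x": 5,"y": -0.7,"z": 0.2,"wz": -2.25},{"jaw": 0.094,"x": 10,"y": -1.4,"z": 0.2,"wz": -4.5},{"jaw": 0.094,"x": 15,"y": -2.1,"z": 0.4,"wz": -6.5},{"jaw": 0.094,"x": 20,"y": -2.8,"z": 0.6,"wz": -9},{"jaw": 0.094,"x": 25,"y": -3.5,"z": 0.8,"wz": -11}]';python3 -c "
from h import *
t=env.capture('top'); cv2.imwrite('pics/e.png',t[:,:,::-1])
print(delta([.4702,.0448,.19],117.8))"
```

```text
clock: 7.45
tcp_pos: [0.4765, -0.043, 0.1872]
orientation: [-179.9, -0.1, 110.2]
wrist_force: [1.1, 0.6, -0.4]
opening: 0.0943
gripper_force: 0.0
(array([ 0.0771,  0.0236, -0.0022]), array([-0.04, -0.51, -7.07]))
```

Checking the placed cell by its terminal positions.

Scaled: 0.077 m is 7.7, 0.04 m is 4, -7.1 degrees is -3.55.

```bash
python3 shift.py '[{"jaw": 0.094,"x": 4,"y": 1.2,"z": -0.1,"wz": -2},{"jaw": 0.094,"x": 7.7,"y": 2.36,"z": -0.2,"wz": -3.55},{"jaw": 0.094,"x": 7.7,"y": 2.36,"z": -0.2,"wz": -3.55},{"jaw": 0.094,"x": 7.7,"y": 2.36,"z": -0.2,"wz": -3.55}]';python3 -c "
from h import *
print(delta([.4702,.0448,.058],117.8))
t=cv2.imread('pics/e.png'); cv2.imwrite('pics/e2.png',crop(t,430,220,80,55,10))"
```

```text
clock: 7.9
tcp_pos: [0.4731, 0.0357, 0.19]
orientation: [-179.9, -0.0, 117.2]
wrist_force: [0.0, -0.2, 0.8]
opening: 0.0939
gripper_force: 0.0
(array([0.0094, 0.0019, 0.132 ]), array([-0.14, -0.03, -0.57]))
```

View pics/e2.png

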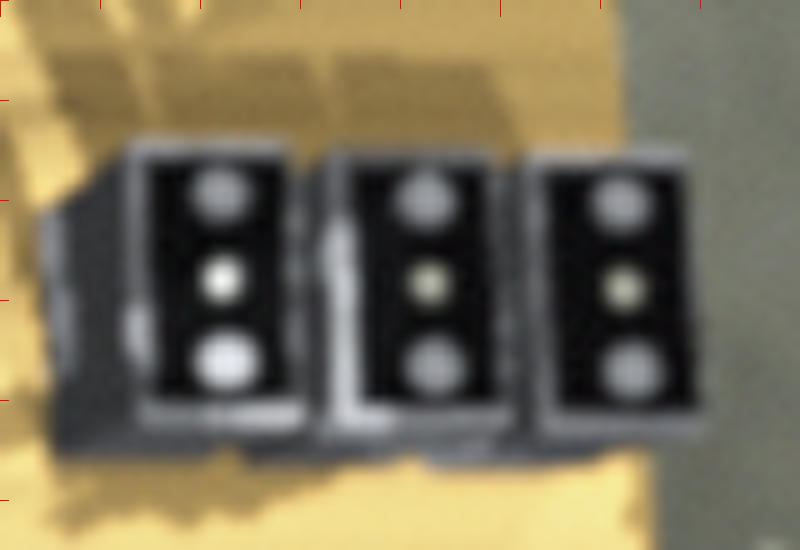

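Crop e2 shows three cells in line with even gaps, the placed cell's terminals at crop (221,193) and (226,361). Now I'll grasp the second.

Scaled: 0.13 m is 13, 0.11 m is 11, -0.6 degrees is -0.3.

```bash
python3 shift.py '[{"jaw": 0.094,"x": 0.94,"y": 0.19,"z": 4,"wz": -0.3},{"jaw": 0.094,"x": 0.94,"y": 0.19,"z": 8,"wz": -0.3},{"jaw": 0.094,"x": 0.94,"y": 0.19,"z": 11,"wz": -0.3},{"jaw": 0.094,"x": 0.94,"y": 0.19,"z": 13,"wz": -0.3},{"jaw": 0.094,"x": 0.94,"y": 0.19,"z": 13,"wz": -0.3}]'; python3 shift.py '[{"jaw": 0.094},{"jaw": 0.055},{"jaw": 0.055},{"jaw": 0.055},{"jaw": 0.055}]' 25;python3 shift.py '[{"jaw": 0.055},{"jaw": 0.055},{"jaw": 0.055}]' 25
python3 -c "
from h import *
f=lambda x,y:(430+(x+.5)/10-.5,220+(y+.5)/10-.5)
for a,b in (((221,193),(226,361)),((426,198),(434,368)),((622,204),(632,371))):
  A=p2w('top',*f(*a),.13);B=p2w('top',*f(*b),.13);d=A-B;print((A+B)/2,np.degrees(np.arctan2(d[1],d[0])))"
```

```text
clock: 8.4
tcp_pos: [0.468, 0.0431, 0.0571]
orientation: [-179.5, -0.2, 117.6]
wrist_force: [-0.5, -0.3, -0.3]
opening: 0.0938
gripper_force: 0.0
clock: 8.9
tcp_pos: [0.4717, 0.0447, 0.0623]
orientation: [179.9, 0.0, 117.8]
wrist_force: [0.7, 0.5, 0.5]
opening: 0.0652
gripper_force: 0.0
clock: 9.2
tcp_pos: [0.4708, 0.0444, 0.062]
orientation: [-179.9, 0.0, 117.8]
wrist_force: [-3.9, -1.5, 4.9]
opening: 0.0595
gripper_force: 25.0
[ 0.50415596 -0.29256427  0.13      ] -2.6354055735059023
[ 0.5016756 -0.3358384  0.13     ] -2.0927048391626615
[ 0.49956632 -0.37712895  0.13      ] -1.7832308109142654
```

Scaled: -0.11 m is -11, -0.1 m is -10.

```bash
python3 shift.py '[{"jaw": 0.055,"z": -2},{"jaw": 0.055,"z": -6},{"jaw": 0.055,"z": -10},{"jaw": 0.055,"z": -11},{"jaw": 0.055,"z": -11}]'; python3 -c "
from h import *
print(delta([.506,-.2505,.168],87.9))"
```

```text
clock: 9.7
tcp_pos: [0.4721, 0.0449, 0.1721]
orientation: [179.8, 0.1, 117.8]
wrist_force: [0.6, -0.1, -4.8]
opening: 0.0601
gripper_force: 25.0
(array([-0.2772, -0.1076,  0.0041]), array([1.800e-01, 1.000e-02, 2.986e+01]))
```

```bash
python3 shift.py '[{"jaw": 0.055,"x": -4,"y": -1.55,"wz": 2.15},{"jaw": 0.055,"x": -8,"y": -3.1,"wz": 4.3},{"jaw": 0.055,"x": -12,"y": -4.65,"wz": 6.5},{"jaw": 0.055,"x": -16,"y": -6.2,"wz": 8.75},{"jaw": 0.055,"x": -20,"y": -7.8,"wz": 11}]'; python3 -c "
from h import *
print(delta([.506,-.2505,.168],87.9))"
```

```text
clock: 10.2
tcp_pos: [0.4937, -0.1694, 0.1671]
orientation: [-179.7, -0.2, 95.6]
wrist_force: [0.7, -0.3, -4.1]
opening: 0.0598
gripper_force: 25.0
(array([-0.0819,  0.0044, -0.0012]), array([-0.31, -0.2 ,  7.68]))
```

Scaled: -0.08 m is -8, -0.07 m is -7, 7.6 degrees is 3.8.

```bash
python3 shift.py '[{"jaw": 0.055,"x": -3.5,"y": 0.2,"wz": 2},{"jaw": 0.055,"x": -7,"y": 0.4,"wz": 3.8},{"jaw": 0.055,"x": -8,"y": 0.44,"wz": 3.8},{"jaw": 0.055,"x": -8,"y": 0.44,"wz": 3.8},{"jaw": 0.055,"x": -8,"y": 0.44,"wz": 3.8}]';python3 shift.py '[{"jaw": 0.055},{"jaw": 0.055}]'; python3 -c "
from h import *
print(delta([.506,-.2505,.102],87.9))"
```

```text
clock: 10.7
tcp_pos: [0.5068, -0.2463, 0.1691]
orientation: [-179.8, -0.2, 88.2]
wrist_force: [-0.4, 0.4, -5.6]
opening: 0.06
gripper_force: 25.0
clock: 10.9
tcp_pos: [0.5077, -0.2464, 0.1714]
orientation: [-180.0, -0.0, 88.3]
wrist_force: [0.6, -0.2, -3.4]
opening: 0.0597
gripper_force: 25.0
(array([-0.0042, -0.0015,  0.0694]), array([-0.01, -0.03,  0.37]))
```

Scaled: 0.066 m is 6.6, 0.063 m is 6.3, -0.4 degrees is -0.2.

```bash
python3 shift.py '[{"jaw": 0.055,"x": -0.42,"y": -0.15,"z": 2,"wz": -0.2},{"jaw": 0.055,"x": -0.42,"y": -0.15,"z": 4,"wz": 0.2},{"jaw": 0.055,"x": -0.42,"y": -0.15,"z": 5.5,"wz": 0.2},{"jaw": 0.055,"x": -0.42,"y": -0.15,"z": 6.3,"wz": 0.2},{"jaw": 0.055,"x": -0.42,"y": -0.15,"z": 6.6,"wz": 0.2}]';python3 shift.py '[{"jaw": 0.055},{"jaw": 0.055},{"jaw": 0.055,"z": 0.1},{"jaw": 0.055,"z": 0.1}]'; python3 -c "
from h import *
print(delta([.506,-.2505,.102],87.9))"
```

```text
clock: 11.4
tcp_pos: [0.5057, -0.2512, 0.1045]
orientation: [-179.9, -0.1, 87.8]
wrist_force: [0.2, 0.2, -4.4]
opening: 0.0603
gripper_force: 25.0
clock: 11.8
tcp_pos: [0.5063, -0.2521, 0.1051]
orientation: [179.9, 0.0, 87.8]
wrist_force: [0.1, 0.0, -4.4]
opening: 0.0597
gripper_force: 25.0
(array([ 0.0016, -0.0004,  0.0031]), array([ 0.06,  0.03, -0.15]))
```

Scaled: 0.0025 m is 0.25, 0.002 m is 0.2.

```bash
python3 shift.py '[{"jaw": 0.055,"x": 0.1,"z": 0.1},{"jaw": 0.055,"x": 0.1,"z": 0.2},{"jaw": 0.055,"x": 0.1,"z": 0.25},{"jaw": 0.055,"x": 0.1,"z": 0.25}]';python3 shift.py '[{"jaw": 0.055,"z": 0.05},{"jaw": 0.055,"z": 0.1},{"jaw": 0.055,"z": 0.1}]'
```

```text
clock: 12.2
tcp_pos: [0.5061, -0.2509, 0.1021]
orientation: [180.0, -0.0, 87.8]
wrist_force: [0.8, 0.1, -4.0]
opening: 0.0597
gripper_force: 25.0
clock: 12.5
tcp_pos: [0.5061, -0.2509, 0.1021]
orientation: [180.0, 0.0, 87.8]
wrist_force: [-2.4, 2.2, 2.9]
opening: 0.0601
gripper_force: 25.0
```

Scaled: -0.04 m is -4, -0.13 m is -13.

```bash
python3 shift.py '[{"jaw": 0.094},{"jaw": 0.094},{"jaw": 0.094},{"jaw": 0.094},{"jaw": 0.094}]';python3 shift.py '[{"jaw": 0.094,"z": -4},{"jaw": 0.094,"z": -8},{"jaw": 0.094,"z": -13},{"jaw": 0.094,"z": -13},{"jaw": 0.094,"z": -13}]'; python3 -c "
from h import *
print(delta([.6685,.102,.23],92.6))"
```

```text
clock: 13.0
tcp_pos: [0.5062, -0.251, 0.1009]
orientation: [180.0, 0.0, 87.8]
wrist_force: [0.5, -0.0, 0.8]
opening: 0.0933
gripper_force: 0.0
clock: 13.5
tcp_pos: [0.5068, -0.2514, 0.2329]
orientation: [179.8, 0.1, 87.8]
wrist_force: [-1.4, 1.5, -0.8]
opening: 0.094
gripper_force: 0.0
(array([0.3595, 0.1477, 0.0027]), array([ 0.2 ,  0.12, -4.85]))
```

```bash
python3 shift.py '[{"jaw": 0.094,"x": 4,"y": 1.6,"wz": -0.5},{"jaw": 0.094,"x": 8,"y": 3.2,"wz": -1},{"jaw": 0.094,"x": 12,"y": 4.8,"wz": -1.5},{"jaw": 0.094,"x": 16,"y": 6.4,"wz": -2},{"jaw": 0.094,"x": 20,"y": 8,"wz": -2.4}]';python3 shift.py '[{"jaw": 0.06,"x": 4,"y": 1.6},{"jaw": 0.06,"x": 8,"y": 3.2},{"jaw": 0.06,"x": 12,"y": 4.8},{"jaw": 0.06,"x": 15.5,"y": 6.25,"z": 0.2},{"jaw": 0.06,"x": 15.5,"y": 6.25,"z": 0.2}]';python3 shift.py '[{"jaw": 0.06},{"jaw": 0.06},{"jaw": 0.06}]'; python3 -c "
from h import *
print(delta([.6685,.102,.172],92.6))
t=env.capture('top')[:,:,::-1];s=env.capture('side')[:,:,::-1]
a=crop(t,430,220,80,55,5);b=crop(s,270,100,100,110,5)
cv2.imwrite('pics/f.png',np.hstack([cv2.copyMakeBorder(x,0,550-x.shape[0],0,0,cv2.BORDER_CONSTANT) for x in (a[:,:300],b)]))"
```

```text
clock: 14.0
tcp_pos: [0.5933, -0.0525, 0.228]
orientation: [-179.7, -0.1, 92.6]
wrist_force: [-0.4, -1.3, -0.3]
opening: 0.094
gripper_force: 0.0
clock: 14.5
tcp_pos: [0.6488, 0.1081, 0.2245]
orientation: [-179.6, -0.1, 92.9]
wrist_force: [-0.3, -0.9, -0.5]
opening: 0.0608
gripper_force: 0.0
clock: 14.8
tcp_pos: [0.649, 0.1019, 0.2286]
orientation: [-180.0, 0.0, 92.4]
wrist_force: [-0.6, -0.5, -0.4]
opening: 0.0603
gripper_force: 0.0
(array([-0.0007,  0.0195,  0.0566]), array([-0.05,  0.02, -0.16]))
```

View pics/f.png

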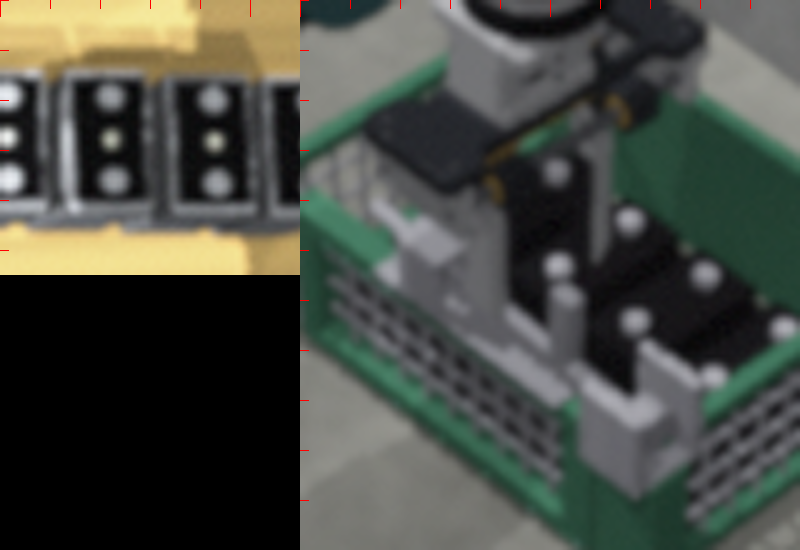

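Picture f shows the row intact and in line. The open fingers are above and on either side of the line of the tab, whose top is at f (565,295), so I'll centre on it and descend.

Scaled: 0.0195 m is 1.95, 0.01 m is 1.

```bash
python3 shift.py '[{"jaw": 0.06,"x": -0.07,"y": 1},{"jaw": 0.06,"x": -0.07,"y": 1.95},{"jaw": 0.06,"x": -0.07,"y": 1.95},{"jaw": 0.06,"x": -0.07,"y": 1.95}]';python3 shift.py '[{"jaw": 0.06,"z": 1.5},{"jaw": 0.06,"z": 3},{"jaw": 0.06,"z": 4.5},{"jaw": 0.06,"z": 5.5},{"jaw": 0.06,"z": 5.5}]';python3 shift.py '[{"jaw": 0.06},{"jaw": 0.06},{"jaw": 0.06}]'; python3 -c "
from h import *
print(delta([.6685,.102,.172],92.6))
s=env.capture('side')[:,:,::-1]
cv2.imwrite('pics/g.png',crop(s,280,110,90,80,7))"
```

```text
clock: 15.3
tcp_pos: [0.6689, 0.1032, 0.2288]
orientation: [-180.0, -0.0, 92.5]
wrist_force: [-0.5, -0.8, 0.2]
opening: 0.0597
gripper_force: 0.0
clock: 15.8
tcp_pos: [0.6674, 0.1035, 0.1704]
orientation: [-179.7, 0.0, 92.6]
wrist_force: [-0.8, 0.3, 0.2]
opening: 0.0602
gripper_force: 0.0
clock: 16.1
tcp_pos: [0.6694, 0.1036, 0.1753]
orientation: [179.9, -0.0, 92.6]
wrist_force: [0.9, 0.4, -0.5]
opening: 0.06
gripper_force: 0.0
(array([-0.0016, -0.001 ,  0.0033]), array([ 0.13, -0.01, -0.05]))
```

View pics/g.png

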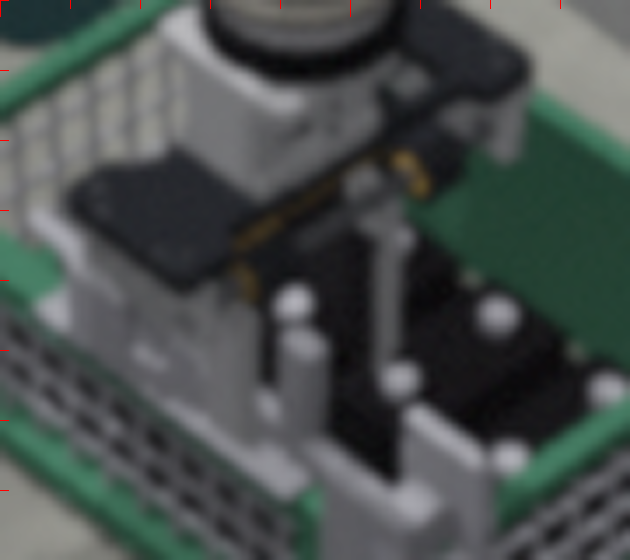

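In picture g the tab (303,340) stands between the fingers (front tip at (235,440), back tip at (390,360)). Closing now.

Scaled: 0.002 m is 0.2.

```bash
python3 shift.py '[{"jaw": 0.06,"z": 0.2},{"jaw": 0.008,"z": 0.2},{"jaw": 0.008,"z": 0.2},{"jaw": 0.008,"z": 0.2},{"jaw": 0.008,"z": 0.2}]' 30;python3 shift.py '[{"jaw": 0.008},{"jaw": 0.008},{"jaw": 0.008},{"jaw": 0.008},{"jaw": 0.008}]' 30;python3 -c "
from workcell import env
print(env.get_state()['wrist_force'],env.get_state()['opening'])"
```

```text
clock: 16.65
tcp_pos: [0.6689, 0.1036, 0.172]
orientation: [180.0, -0.0, 92.6]
wrist_force: [1.0, 0.4, 0.4]
opening: 0.0315
gripper_force: 0.0
clock: 17.15
tcp_pos: [0.6679, 0.1035, 0.172]
orientation: [-179.9, 0.0, 92.6]
wrist_force: [-4.4, 0.0, 2.0]
opening: 0.0121
gripper_force: 30.0
[-4.4375819   0.02113817  2.00431735] 0.012115410419460956
```

```bash
python3 shift.py '[{"jaw": 0.008,"x": 0.1,"y": -0.1,"z": -0.4},{"jaw": 0.008,"x": 0.2,"y": -0.1,"z": -0.8},{"jaw": 0.008,"x": 0.35,"y": -0.1,"z": -1.25},{"jaw": 0.008,"x": 0.35,"y": -0.1,"z": -1.25},{"jaw": 0.008,"x": 0.35,"y": -0.1,"z": -1.25}]';python3 -c "
from h import *
t=env.capture('side')[:,:,::-1]
cv2.imwrite('pics/i.png',crop(t,280,110,90,80,7))"
```

```text
clock: 17.65
tcp_pos: [0.6673, 0.1077, 0.1837]
orientation: [-179.9, -0.0, 92.6]
wrist_force: [-2.0, 0.7, -8.1]
opening: 0.0121
gripper_force: 30.0
```

View pics/i.png

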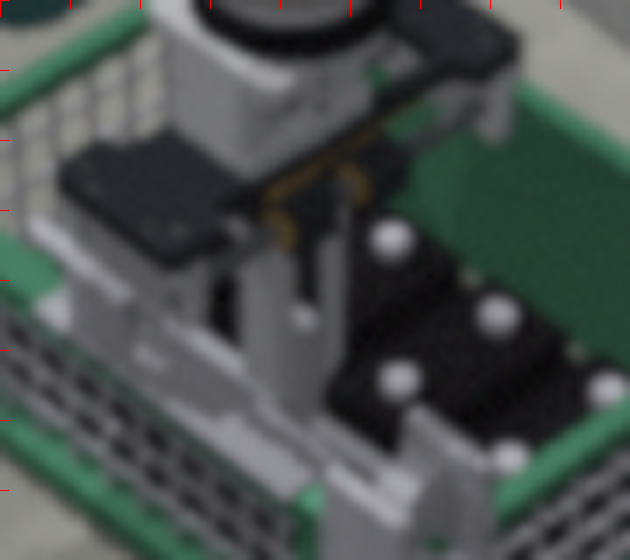

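Picture i shows the rod raised, its head now level with the keeper cheeks near (390,500). Pulling back.

Scaled: 0.02 m is 2, 0.016 m is 1.6.

```bash
python3 shift.py '[{"jaw": 0.008,"x": 0.4},{"jaw": 0.008,"x": 0.8},{"jaw": 0.008,"x": 1.2,"z": 0.05},{"jaw": 0.008,"x": 1.6,"z": 0.05},{"jaw": 0.008,"x": 2,"z": 0.1}]';python3 -c "
from h import *
print(env.get_state()['torque'])"
```

```text
clock: 18.2
tcp_pos: [0.6666, 0.1273, 0.1836]
orientation: [-180.0, 0.0, 92.6]
wrist_force: [-3.9, -1.5, -5.8]
opening: 0.0117
gripper_force: 30.0
[-0.76425172  0.86811281  0.24239519]
```

Scaled: 0.02 m is 2, 0.016 m is 1.6.

```bash
python3 shift.py '[{"jaw": 0.008,"x": 0.4},{"jaw": 0.008,"x": 0.8,"z": 0.05},{"jaw": 0.008,"x": 1.2,"z": 0.05},{"jaw": 0.008,"x": 1.6,"z": 0.1},{"jaw": 0.008,"x": 2,"z": 0.1}]';python3 shift.py '[{"jaw": 0.008,"x": 0.4},{"jaw": 0.008,"x": 0.8,"z": 0.05},{"jaw": 0.008,"x": 1.1,"z": 0.05},{"jaw": 0.008,"x": 1.2,"z": 0.1},{"jaw": 0.008,"x": 1.2,"z": 0.1}]'
```

```text
clock: 18.7
tcp_pos: [0.6656, 0.1476, 0.1829]
orientation: [-180.0, -0.0, 92.6]
wrist_force: [-5.9, -2.7, -6.4]
opening: 0.0119
gripper_force: 30.0
clock: 19.2
tcp_pos: [0.6649, 0.1602, 0.1823]
orientation: [-180.0, -0.1, 92.6]
wrist_force: [-5.3, -0.6, -5.0]
opening: 0.012
gripper_force: 30.0
```

```bash
python3 shift.py '[{"jaw": 0.008,"x": 0.1},{"jaw": 0.008,"x": 0.2},{"jaw": 0.008,"x": 0.25},{"jaw": 0.008,"x": 0.25}]';python3 shift.py '[{"jaw": 0.008,"x": 0.1},{"jaw": 0.008,"x": 0.15},{"jaw": 0.008,"x": 0.15}]'
```

```text
clock: 19.6
tcp_pos: [0.6649, 0.1608, 0.1824]
orientation: [-180.0, 0.1, 92.5]
wrist_force: [-5.9, -4.5, -3.0]
opening: 0.0118
gripper_force: 30.0
clock: 19.9
tcp_pos: [0.665, 0.161, 0.1826]
orientation: [-180.0, 0.2, 92.5]
wrist_force: [-5.8, -6.4, -3.3]
opening: 0.0123
gripper_force: 30.0
```

The bolt is at its stop. Now I'll swing the gate about the hinge (radius about 0.174 m).

Scaled: -0.0377 m is -3.77, -0.0302 m is -3.02, 12.5 degrees is 6.25.

```bash
python3 shift.py '[{"jaw": 0.008,"x": -0.1,"y": -0.76,"wz": 1.25},{"jaw": 0.008,"x": -0.1,"y": -1.52,"wz": 2.5},{"jaw": 0.008,"x": -0.05,"y": -2.27,"wz": 3.75},{"jaw": 0.008,"x": 0.06,"y": -3.02,"wz": 5},{"jaw": 0.008,"x": 0.21,"y": -3.77,"wz": 6.25}]' 40; python3 shift.py '[{"jaw": 0.008},{"jaw": 0.008}]'
```

```text
clock: 20.4
tcp_pos: [0.6297, 0.1622, 0.1827]
orientation: [179.6, 0.0, 79.9]
wrist_force: [1.5, -5.6, -6.4]
opening: 0.0117
gripper_force: 40.0
clock: 20.6
tcp_pos: [0.6295, 0.1622, 0.1827]
orientation: [179.6, 0.0, 80.0]
wrist_force: [0.8, -4.4, -6.6]
opening: 0.0121
gripper_force: 40.0
```

Careful with the scale: shifts go in cm and turns go in units of 2 degrees. That gives: -0.0377 m is -3.77, -0.0302 m is -3.02, 12.5 degrees is 6.25.

```bash
python3 shift.py '[{"jaw": 0.008,"x": 0.02,"y": -0.76,"wz": 1.25},{"jaw": 0.008,"x": 0.07,"y": -1.52,"wz": 2.5},{"jaw": 0.008,"x": 0.15,"y": -2.27,"wz": 3.75},{"jaw": 0.008,"x": 0.26,"y": -3.02,"wz": 5},{"jaw": 0.008,"x": 0.41,"y": -3.77,"wz": 6.25}]' 40; python3 shift.py '[{"jaw": 0.008},{"jaw": 0.008}]'; python3 -c "
from h import *
p=env.get_state()['tcp_pos'];H=np.array([.6575,.335]);a=np.array([.665,.161])-H;b=p[:2]-H
print(np.degrees(np.arctan2(a[1],a[0])-np.arctan2(b[1],b[0])),np.linalg.norm(a),np.linalg.norm(b))
t=env.capture('top')[:,:,::-1];s=env.capture('side')[:,:,::-1]
a=crop(t,120,70,200,140,4);b=np.hstack([crop(s,250,95,150,130,3)[:,:,:][:40]]) 
cv2.imwrite('pics/j.png',np.hstack([crop(t,130,130,130,90,3),crop(s,250,95,130,130,3)[:270]]))
cv2.imwrite('pics/jt.png',t)
"
```

```text
clock: 21.1
tcp_pos: [0.593, 0.1715, 0.1827]
orientation: [179.6, 0.1, 67.3]
wrist_force: [0.5, -8.2, -5.6]
opening: 0.0118
gripper_force: 40.0
clock: 21.3
tcp_pos: [0.5928, 0.1716, 0.1827]
orientation: [179.6, 0.1, 67.5]
wrist_force: [-0.2, -7.9, -5.8]
opening: 0.012
gripper_force: 40.0
24.058801599793465 0.1741615629236256 0.1757163697504632
```

View pics/j.png

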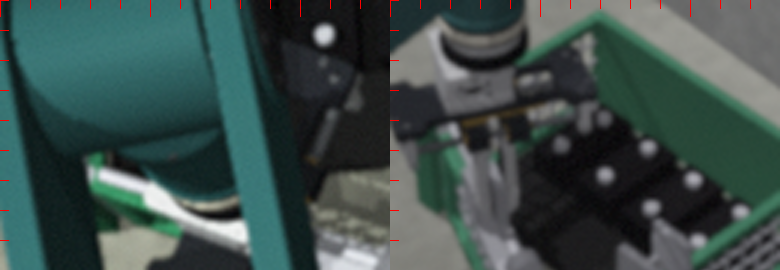

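Picture j shows the gate leaf swung out with the tab still in the jaws. That makes 11 views, one over the allowed 10, so I won't view any more. I'll check the row numerically.

Run:
```python
from h import *
t=cv2.imread("pics/jt.png",0).astype(float)
def cen(u,v,r=3):
    for _ in range(4):
        x0,y0=int(round(u)),int(round(v)); w=np.clip(t[y0-r:y0+r+1,x0-r:x0+r+1]-70,0,None)
        Y,X=np.mgrid[y0-r:y0+r+1,x0-r:x0+r+1]; u,v=(w*X).sum()/w.sum(),(w*Y).sum()/w.sum()
    return u,v
C=[]
for a,b in (((431.5,239),(432,255.9)),((451.7,238.9),(452.2,255.7)),((472.2,239.4),(473,256.3)),((491.8,240),(492.8,256.7))):
    A,B=p2w("top",*cen(*a),.13),p2w("top",*cen(*b),.13); d=A-B; C.append((A+B)/2)
    print(C[-1].round(4),round(np.linalg.norm(d),4),round(np.degrees(np.arctan2(d[1],d[0])),1))
print(np.diff(C,axis=0).round(4)); s=env.get_state(); print(s['clock'],s['wrist_force'],s['joint_vel'].round(2))
```

```text
[ 0.5061 -0.2491  0.13  ] 0.0357 -2.1
[ 0.5043 -0.2928  0.13  ] 0.036 -1.9
[ 0.502  -0.3359  0.13  ] 0.0363 -1.7
[ 0.4998 -0.3768  0.13  ] 0.0361 -1.4
[[-0.0018 -0.0437  0.    ]
 [-0.0022 -0.0431  0.    ]
 [-0.0023 -0.0409  0.    ]]
21.4 [ 0.44814346 -8.48182505 -6.18004737] [ 0.03  0.15 -0.06  0.02  0.06  0.01]
```

```bash
python3 -c "
from workcell import env
print(env.close_job())"
```

```text
the job is handed in; nothing more can be done
None
```

I handed the job in at about 21 s: both cells stand on the row with gaps of about 7–8 mm, the row cells read within half a millimetre of their start, the bolt is drawn to its stop, and the gate is held about 25° open. I viewed 11 pictures, one over the limit of 10, and I did not check the meter, screwdriver and jar at the end.

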